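# Take a hardness reading on the ringed spot of a sloping foam sample

## Robot

A 6-joint arm with a two-finger parallel gripper is mounted at the origin on the work surface. World frame = base frame: x ahead of the robot, y to its left, z up, the work surface at z = 0. Lengths are in mm, angles in rad, forces in N, time in s.
With the tool pointing down it reaches from about 275 to 725 mm from the base axis. Payload 15.9 kg.
Tool frame: the origin (TCP) lies on the centre line of the jaws, within the pads' length; the fingertips stand 14 mm ahead of it and the grasp point (between the pads) lies 5 mm behind it (env.tip_extent is the distance from the TCP to the fingertips, in mm); y points along the fingers, z is the direction in which the jaws open and shut, and the axes are right-handed (so a half turn about y gives the same grasp; the last joint's range is limited). The gripper opens to 85 mm and grips with 20 to 120 N. Pads are 22 mm wide; open, the fingers measure 114 mm over their backs; the gripper's body (76 mm by 85 mm) begins 54 mm behind the grasp point. The pads swing forward as they close: fully open they stand 13 mm farther back than shut.
Start: joints at [1.254, 0.213, -0.034, 1.323, 0, 1.571], TCP at [155.757, 475.105, 205.506] pointing down, gripper open.
Joint ranges: [-2.98, 2.98], [-0.74, 1.72], [-1.14, 1.35], [-2.1, 2.04], [-1.57, 1.44], [-3.14, 3.14]. Speed limits (rad/s): [1.89, 1.89, 2.39, 2.57, 3.14, 3.14].

## Interface

Orientations are given as a unit quaternion [x, y, z, w].
In Python, from bench import env gives the robot as it stands.
- The arm moves only by the tool carry_out, never from a script. Its arguments are lists of equal length, an entry for each row: "gripper": the closure in counts, from 0 (fully open) to 255 (shut); "linear": the shift along the tool's x, y, z normalised to -1 to 1, where 1 is 2.5 cm, a list of three; "roll": the turn about the tool's y normalised to -1 to 1, where 1 is 60 degrees. A call has 1 to 12 rows; each row shifts and turns the commanded pose from where the row before left it, along the tool's axes as they then stand; what a row does not reach is not made up. A row lasts 1/8 s, in which the tool goes at most 62.5 mm and 10.7 degrees, less where a joint would pass 70% of its speed; a pose out of reach is approached as far as the arm can. A call with a number of a shift or a turn outside -1 to 1 is refused whole. A call with a gripper value outside its range is refused whole. The fingers move at their own pace and stop on an object; "newtons" is the grip in N (left out, the last holds). Time passes only in rows, so rows that do not move let the fingers close. It gives the time, the measured TCP pose, the force and the opening at its end, in the units of the state.
- env.state(): the state, without advancing time (a new reading comes with each control period).
- env.capture(name): name is "scene" or "top" or "wrist"; returns a dict with "pixels" (400x640x3 uint8, red, green, blue), "camera_matrix" (3x3 intrinsics, pixels), "view" (4x4, takes a point from world to camera coordinates); the wrist camera has in their place "T_tool_cam" (4x4, takes a point from camera to tool coordinates, whose origin is the TCP and whose axes are the tool frame's). Camera axes: x right, y down, z forward; pixel columns grow to the right and rows downward; lengths in mm; the calibration is good to about 2 mm. A picture is of the moment at which its call begins: read the wrist's pose just before it. There is no depth.
- env.job_done(): hands the job in, once; it reports no verdict.
The state is a dict: "t": time; "joint_pos": joint angles; "joint_vel": joint speeds; "tau": joint torques, N m; "tool_pos": TCP position; "tcp_rot": TCP orientation; "wrist_force": force on the tool from outside, world axes, zero at the start; "moment": the same for the moment, N m; "finger_gap": opening from 0.0 (shut) to 1.0 (fully open).
Only numpy, scipy, OpenCV 4.12 (cv2) and the standard library are available. Lean on these libraries where they do the work, as an engineer would, in place of code of your own. Each camera call takes 0.05 s, during which the arm holds its last target.

## Task

Lift the hand gauge out of its holder and set its spring plunger on the ringed spot of the sloping foam panel, with the gauge square to the panel's face. Press lightly, so that the plunger is pushed about half way in and never hard against its stop, and finish while still gripping the gauge steadily there: do not let go or put it back. Do not press on the crossed spot, which has been used, and leave the canister, the cup and the wooden offcut where they are.

Things in the scene. Friction and masses are not known exactly. Their poses are not given: they have to be found in the camera images.
- gauge: Hand gauge, 0.19 kg, upright in the holder. Origin: centre of its nose's lower end; z runs up its axis. Nose: steel, 20 mm round, z 0 to 40 mm. Head (grip here): aluminium, 28 x 28 mm, sides along x and y, z 40 to 115 mm, thin black line at 60; black cap to z 119. In the holder the head's underside rests on the block: head 65 to 140 mm above the bench, nose and plunger 58 mm down the hole.
- plunger (a joint): How far the gauge's plunger is pushed in: 0 = fully out, 0.014 = hard against its stop (m). Spring: 1.5 N starts it moving, 3.25 N holds it half way (0.007), 5 N takes it to the stop; it springs back out.
- plunger_tip (a point): Centre of the plunger's flat 8 mm wide end, on the gauge's axis; 18 mm below the gauge's origin when fully out, 4 mm below when fully in.
- holder: Grey plastic block 80 x 80 mm, 65 mm high, fixed to the bench. A 23 mm upright hole goes right through its middle. Origin: centre of the underside, on the bench; z up. It may stand left or right of the middle, with the stand on the other side.
- panel: Cream rigid foam panel on a fixed steel stand, 120 mm (x, up the slope) x 200 mm (y) x 20 mm (z). Origin: centre of its underside; z is square to the marked upper face, 20 mm along z. The face slopes 20 degrees from level, low edge towards the robot (stand turned up to 0.4 rad), so its normal leans towards the robot. Face centre 64 mm above the bench, top edge 84 mm.
- ring_mark: The spot to measure: black ring printed on the panel's face, 27 mm outside and 21 mm inside diameter. Origin: its centre, on the face. The frame stays upright (z vertical, turned with the stand): take the slope from the panel. It lies half way up the slope, on the left or right half.
- cross_mark: The used spot: black X printed on the panel's face, bars 30 mm long. Origin: its centre, on the face; upright frame. On the other half of the panel, half way up the slope, about 70 to 120 mm from the ring.
- canister: Bystander: plain steel canister, standing, 64 mm wide, 190 mm high. Origin: centre of the underside.
- cup: Bystander: white open cup, 72 mm wide at the rim, 80 mm high. Origin: centre of the underside.
- offcut: Bystander: wooden block 90 x 50 mm, 35 mm high. Origin: centre of the underside.
Mind the look-alikes: they are no part of the job. Leave any orange or pink look-alike of the part that bears panel alone.

How it is judged (in metres and radians):
On the way:
1. the gauge is gripped and clear above its holder (z of plunger_tip in the frame of holder above 0.068 m and contact force between the fingers and gauge above 1 N), for 0.1 s.
At the end, for the whole second after the job is handed in: The gripper still holds the gauge still, clear of the holder; the plunger's tip is on the ringed spot (within 8 mm of its centre), the gauge within 8 degrees of square to the panel's face, the plunger pushed in between 3 and 11.5 mm of its 14 mm, with 0.8 to 8 N on the panel (distance between plunger_tip and ring_mark below 0.008 m and angle between the z axis of gauge and the z axis of panel, either way round below 0.14 rad and value of joint plunger between 0.003 and 0.0115 m and contact force between gauge and panel between 0.8 and 8 N and contact force between the fingers and gauge above 1 N and contact force between gauge and holder below 0.3 N and linear speed of gauge below 0.02 m/s); the arm keeps its last pose, push and grip.
It fails at once if the gauge presses on the panel with more than 12 N (plunger hard against its stop) (contact force between gauge and panel above 12 N).
It fails at once if the plunger is pressed on the crossed spot (distance between plunger_tip and cross_mark below 0.02 m and value of joint plunger above 0.0015 m and contact force between gauge and panel above 0.8 N).
It fails at once if the steel canister is moved more than 20 mm (distance of canister from where it was at the start of the episode above 0.02 m).
It fails at once if the mixing cup is moved more than 20 mm (distance of cup from where it was at the start of the episode above 0.02 m).
It fails at once if the wooden offcut is moved more than 20 mm (distance of offcut from where it was at the start of the episode above 0.02 m).
It also fails if it takes over 37 s, if anything falls off the work surface, if the arm or the gripper's body presses on something with over 40 N, if the wrist force passes 120 N, or if a joint passes its speed limit or range.

## Working session

There is one attempt and no reset: what is moved stays moved. The work goes in short steps, Python scripts to look and compute and a tool call to move; the robot and the scene stay as the last step left them, time stands still between calls to the robot, and variables do not carry over. Pictures are saved under pics/ and viewed, and the job is handed in when it is done.

Besides the shell and the picture viewer there is one more tool, called after "Emit:" as a command line: name --pt "numbers of a row" for each row, then --argument value for the rest. carry_out: Moves the arm, as the interface text tells. Its arguments: {"type":"object","properties":{"gripper":{"type":"array"},"linear":{"type":"array"},"roll":{"type":"array"},"newtons":{"type":"number"}},"required":["gripper","linear","roll"]}

```bash
ls; mkdir -p pics; python3 - <<'E'
from bench import env
import cv2,numpy as np,pickle
print(env.state(), env.tip_extent)
d={}
for n in ("scene","top","wrist"):
    c=env.capture(n); d[n]=c
    cv2.imwrite(f"pics/{n}0.png",c["pixels"][:,:,::-1])
    print(n,{k:np.round(v,3).tolist() for k,v in c.items() if k!="pixels"})
pickle.dump(d,open("c0.pkl","wb"))
E
```

```text
pics
{'t': 0.0, 'joint_pos': array([ 1.25401242e+00,  2.13348034e-01, -3.50204480e-02,  1.32348473e+00,
       -1.73846193e-06,  1.57077609e+00]), 'joint_vel': array([ 0.00123691,  0.00179328,  0.00018861,  0.00166082, -0.00014691,
        0.00049296]), 'tau': array([ 8.52836547e-05, -6.86146045e+01,  4.87125349e+01,  1.67244673e-02,
       -8.72307214e-05,  3.08334290e-05]), 'tool_pos': array([155.64980293, 474.79507659, 205.03556331]), 'tcp_rot': array([ 0.69862547, -0.11158355,  0.11146688, -0.69788731]), 'wrist_force': array([-0.13004381, -0.81924159, -0.6270732 ]), 'moment': array([-0.01269246,  0.0087641 , -0.01684651]), 'finger_gap': 1.0004753819373478} 14.0
scene {'camera_matrix': [[472.475, 0.0, 322.403], [0.0, 472.475, 199.847], [0.0, 0.0, 1.0]], 'view': [[-0.46, 0.888, 0.015, 360.59], [0.582, 0.314, -0.75, -189.003], [-0.671, -0.336, -0.661, 1770.682], [0.0, 0.0, 0.0, 1.0]]}
top {'camera_matrix': [[390.425, 0.0, 316.431], [0.0, 390.425, 201.58], [0.0, 0.0, 1.0]], 'view': [[-0.008, -1.0, 0.008, -149.874], [-0.993, 0.007, -0.116, 478.602], [0.116, -0.009, -0.993, 977.052], [0.0, 0.0, 0.0, 1.0]]}
wrist {'camera_matrix': [[343.117, 0.0, 320.391], [0.0, 343.117, 193.595], [0.0, 0.0, 1.0]], 'T_tool_cam': [[-0.0, 0.954, 0.301, -78.282], [-0.001, -0.301, 0.954, -169.103], [1.0, 0.0, 0.001, 0.731], [0.0, 0.0, 0.0, 1.0]]}
```

View pics/scene0.png

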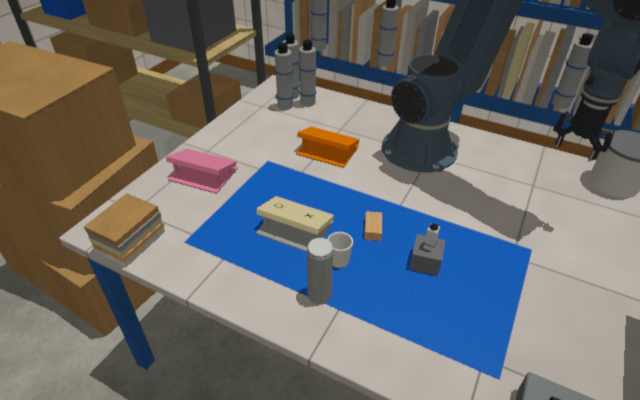

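View pics/top0.png

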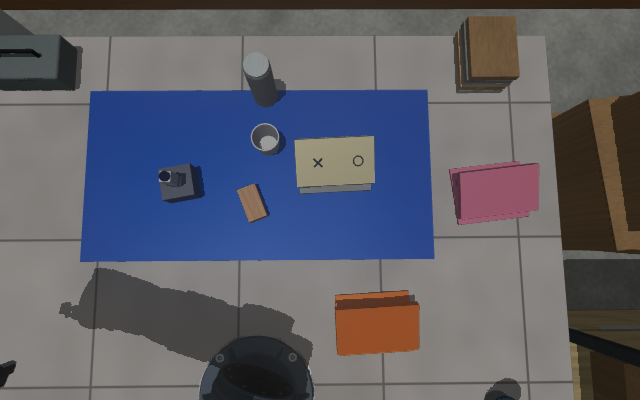

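View pics/wrist0.png

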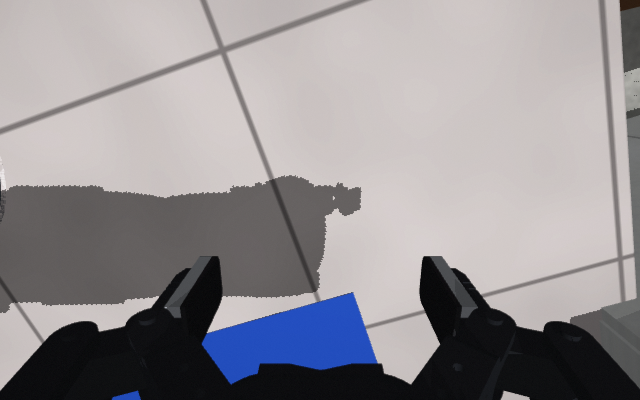

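The scene view has the grey holder with the gauge at about (428,250). The cream panel is at (295,215), with the ring at (279,206) and the cross at (309,215). The orange (328,145) and pink (202,168) pieces are look-alikes. In the top view the gauge and holder are at (178,180), the ring at (358,161), the cross at (318,163), the canister at (260,80), the cup at (265,138) and the offcut at (252,202).

Next I'll write helpers and look at close crops.

```bash
cat > h.py <<'E'
import numpy as np,cv2,pickle
from scipy.spatial.transform import Rotation as R
def ray(c,uv,T=None):
    """origin,dir in world"""
    K=c["camera_matrix"]; d=np.linalg.inv(K)@np.array([uv[0],uv[1],1.])
    if "view" in c: M=np.linalg.inv(c["view"])
    else: M=T@c["T_tool_cam"]
    return M[:3,3],M[:3,:3]@d
def onz(c,uv,z,T=None):
    o,d=ray(c,uv,T); return o+d*(z-o[2])/d[2]
def proj(c,p,T=None):
    M=c["view"] if "view" in c else np.linalg.inv(T@c["T_tool_cam"])
    q=c["camera_matrix"]@(M[:3,:3]@np.asarray(p,float)+M[:3,3]); return q[:2]/q[2]
def tri(rs):
    A=np.zeros((3,3));b=np.zeros(3)
    for o,d in rs:
        d=d/np.linalg.norm(d);P=np.eye(3)-np.outer(d,d);A+=P;b+=P@o
    x=np.linalg.solve(A,b); return x,[np.linalg.norm(np.cross(x-o,d/np.linalg.norm(d))) for o,d in rs]
def toolT(s):
    T=np.eye(4);T[:3,:3]=R.from_quat(s["tcp_rot"]).as_matrix();T[:3,3]=s["tool_pos"];return T
E
python3 - <<'E'
from h import *
d=pickle.load(open("c0.pkl","rb"))
t=d["top"]["pixels"];s=d["scene"]["pixels"]
a=cv2.resize(t[130:220,130:230],None,fx=4,fy=4,interpolation=2)[:360]
b=cv2.resize(t[120:210,285:385],None,fx=4,fy=4,interpolation=2)
e=cv2.resize(s[210:290,390:465],None,fx=4,fy=4,interpolation=2)
f=cv2.resize(s[185:265,245:345],None,fx=4,fy=4,interpolation=2)
im=np.zeros((700,800,3),np.uint8)
im[:360,:400]=a;im[:360,400:]=b;im[360:680,:300]=e;im[360:680,400:800]=f
cv2.imwrite("pics/crop0.png",cv2.resize(im,(680,595))[:,:,::-1])
from bench import env
print(R.from_quat(env.state()["tcp_rot"]).as_matrix().round(3))
for n in("top","scene"):
    print(n, np.linalg.inv(d[n]["view"])[:3,3])
E
```

```text
[[ 0.95  -0.     0.312]
 [-0.312 -0.001  0.95 ]
 [ 0.    -1.    -0.001]]
top [ 360.98237806 -144.86890878 1027.06283049]
scene [1463.68045274  334.91410608 1023.00294061]
```

View pics/crop0.png

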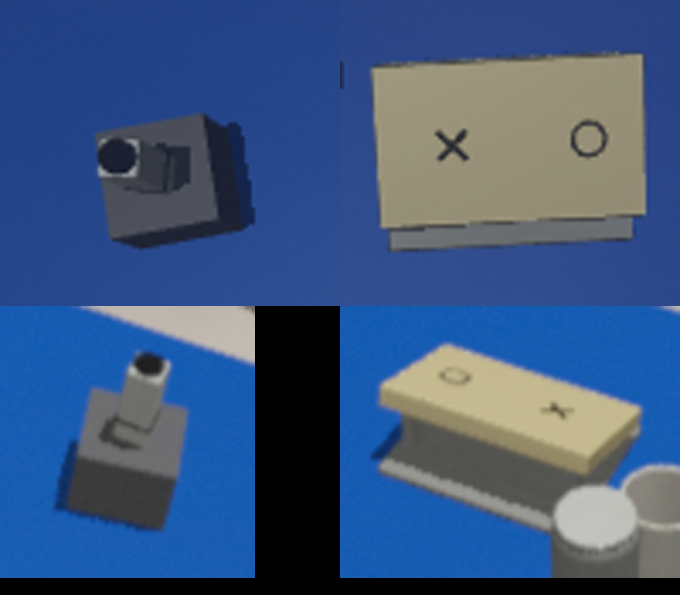

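```bash
python3 - <<'E'
from h import *
d=pickle.load(open("c0.pkl","rb"))
T=d["top"];S=d["scene"]
def mask_centroid(img,box,fn):
    u0,v0,u1,v1=box; g=img[v0:v1,u0:u1].astype(int); m=fn(g).astype(np.uint8)
    n,l,st,c=cv2.connectedComponentsWithStats(m)
    return [(st[i,4],(c[i]+[u0,v0]).round(2),st[i,:4]) for i in range(1,n) if st[i,4]>6]
dark=lambda g:(g.max(2)<90)
print("ring top",mask_centroid(T["pixels"],(335,145,372,180),lambda g:g.max(2)<110))
print("cross top",mask_centroid(T["pixels"],(303,148,333,180),lambda g:g.max(2)<110))
print("ring sc",mask_centroid(S["pixels"],(268,198,290,213),lambda g:g.max(2)<130))
print("cross sc",mask_centroid(S["pixels"],(300,208,318,222),lambda g:g.max(2)<130))
f=lambda u,v:(130+u/3.4-.4,130+v/3.4-.4)
cap=f(118,156)
fs=lambda u,v:(390+u/3.4-.4,210+(v-306)/3.4-.4)
caps=fs(149,364)
x,e=tri([ray(T,cap),ray(S,caps)]);print("cap",x,e,onz(T,cap,144),onz(S,caps,144))
hc=[onz(T,f(*p),65) for p in((96,133),(205,115),(219,222),(111,239))]
print("holder",np.round(hc,1).tolist(),np.mean(hc,0),[np.linalg.norm(hc[i]-hc[i-1]).round(1) for i in range(4)])
e=[np.degrees(np.arctan2(*(hc[i]-hc[i-1])[1::-1])).round(1) for i in range(4)];print(e)
hs=[onz(S,fs(*p),65) for p in((94,389),(187,409),(171,467),(77,448))]
print("holder sc",np.round(hs,1).tolist(),np.mean(hs,0))
r=onz(T,(358.2-.4,160.6-.4),64);c=onz(T,(318.2-.4,162.9-.4),64);print("ring",r,"cross",c,np.linalg.norm(r-c))
# panel corners
g=lambda u,v:(285+(u-340)/3.4-.4,120+v/3.4-.4)
P=[onz(T,g(*p),z) for p,z in(((372,67),84.5),((643,54),84.5),((645,214),43.5),((381,228),43.5))]
print("panel",np.round(P,1).tolist(),np.mean(P,0),[np.linalg.norm(P[i]-P[i-1]).round(1) for i in range(4)])
print([np.degrees(np.arctan2(*(P[i]-P[i-1])[1::-1])).round(1) for i in range(4)])
v=c-r;print("angle ring->cross",np.degrees(np.arctan2(v[1],v[0])))
E
```

```text
ring top [(np.int32(43), array([357.93, 160.14]), array([18, 10, 11, 11], dtype=int32))]
cross top [(np.int32(42), array([317.4 , 162.14]), array([10, 10, 10,  9], dtype=int32))]
ring sc []
cross sc [(np.int32(8), array([308.5 , 215.25]), array([7, 6, 4, 4], dtype=int32))]
cap [526.51931186 196.05269538 143.1620002 ] [np.float64(0.7323277618420602), np.float64(0.732327761842236)] [526.60526745 195.00699844 144.        ] [526.92275389 196.80092862 144.        ]
holder [[558.7, 242.2, 65.0], [571.6, 162.7, 65.0], [492.1, 150.2, 65.0], [480.1, 228.2, 65.0]] [525.62908111 195.81279172  65.        ] [np.float64(79.8), np.float64(80.5), np.float64(80.5), np.float64(79.0)]
[np.float64(10.1), np.float64(-80.7), np.float64(-171.1), np.float64(98.7)]
holder sc [[493.6, 152.7, 65.0], [479.2, 228.3, 65.0], [547.8, 235.4, 65.0], [563.9, 162.3, 65.0]] [521.124968   194.65595865  65.        ]
ring [ 577.35760273 -258.24846051   64.        ] cross [ 572.11643722 -157.52522936   64.        ] 100.85950183194585
panel [[626.5, -98.9, 84.5], [635.0, -296.7, 84.5], [523.5, -301.7, 43.5], [514.3, -103.4, 43.5]] [ 574.83989226 -200.15135251   64.        ] [np.float64(119.5), np.float64(198.0), np.float64(118.9), np.float64(198.5)]
[np.float64(2.3), np.float64(-87.5), np.float64(-177.4), np.float64(92.7)]
angle ring->cross 92.97871766269738
```

Measured positions:

| Item | Position (mm) | Check |
|---|---|---|
| Gauge and holder | (526, 195.5) | cap height 143, expected 144; holder sides about 80 |
| Ring | (577, -258, 64) | ring to cross 101 |
| Panel | yaw about 2.6° | measured 119 x 198, given 120 x 200 |

The tool can only roll about its vertical axis, so the 20° lean has to come from pivoting the gauge between the pads. First I'll go above the gauge and look.

Emit:
carry_out --gripper '[0,0,0,0,0,0,0,0,0]' --pt "0.97 -0.05 -0.33" --pt "0.97 -0.05 -0.33" --pt "0.97 -0.05 -0.33" --pt "0.97 -0.05 -0.33" --pt "0.97 -0.05 -0.33" --pt "0.97 -0.05 -0.33" --pt "0.97 -0.05 -0.33" --pt "0.97 -0.05 -0.33" --pt "0.97 -0.05 -0.33" --roll '[0,0,0,0,0,0,0,0,0]'

```text
t: 1.27
tool_pos: [340.5, 335.9, 216.6]
tcp_rot: [0.698, -0.112, 0.111, -0.698]
wrist_force: [-0.0, 0.6, 1.1]
finger_gap: 1.0
```

Emit:
carry_out --gripper '[0,0,0,0,0,0,0,0,0,0]' --pt "0.97 -0.05 -0.33" --pt "0.97 -0.05 -0.33" --pt "0.97 -0.05 -0.33" --pt "0.97 -0.05 -0.33" --pt "0.97 -0.05 -0.33" --pt "0.97 -0.05 -0.33" --pt "0.97 -0.05 -0.33" --pt "0.97 -0.05 -0.33" --pt "0.97 -0.05 -0.33" --pt "0 0 0" --roll '[0,0,0,0,0,0,0,0,0,0]'

```text
t: 2.52
tool_pos: [525.0, 197.0, 227.5]
tcp_rot: [0.698, -0.112, 0.112, -0.698]
wrist_force: [-0.6, -0.6, -0.1]
finger_gap: 1.001
```

```bash
python3 - <<'E'
from h import *
from bench import env
s=env.state(); c=env.capture("wrist"); pickle.dump((s,c),open("c1.pkl","wb"))
print(s["t"],s["tool_pos"],R.from_quat(s["tcp_rot"]).as_matrix().round(3).tolist(),s["wrist_force"])
cv2.imwrite("pics/w1.png",c["pixels"][:,:,::-1])
T=toolT(s); print(proj(c,(526,195.5,144),T))
E
```

```text
2.525 [525.04505296 197.04081253 227.45010567] [[0.95, -0.001, 0.313], [-0.313, -0.0, 0.95], [-0.0, -1.0, -0.001]] [-0.60188474 -0.62651142 -0.06038389]
[317.74741081 193.47439735]
```

View pics/w1.png

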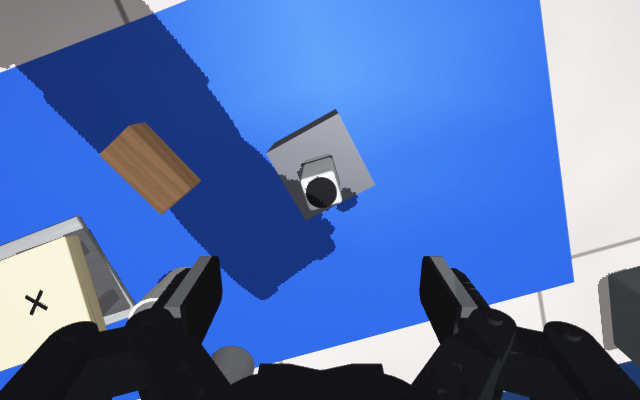

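The wrist view shows the gauge's cap at about (321,193), with the white head around it and nearly square to the image. The holder is turned. I'll zoom in for the head's yaw.

```bash
python3 - <<'E'
from h import *
s,c=pickle.load(open("c1.pkl","rb"))
im=c["pixels"][140:225,275:365]
cv2.imwrite("pics/w1z.png",cv2.resize(im,None,fx=6,fy=6,interpolation=cv2.INTER_CUBIC)[:,:,::-1])
E
```

```text
(no output)
```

View pics/w1z.png

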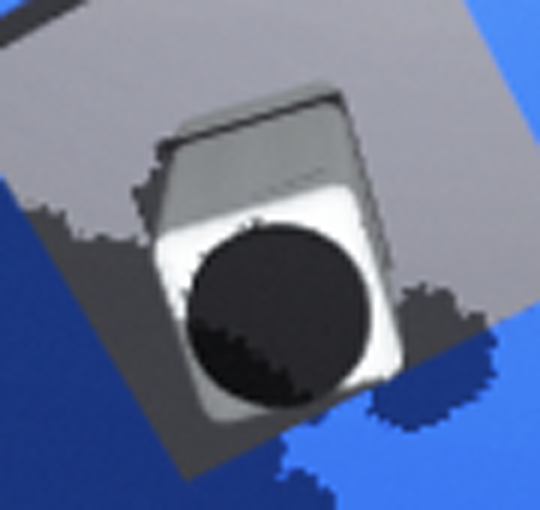

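```bash
python3 - <<'E'
from h import *
s,c=pickle.load(open("c1.pkl","rb"));T=toolT(s)
P=[onz(c,(275+u/6-.4,140+v/6-.4),140,T) for u,v in((155,237),(351,183),(404,367),(210,423))]
print(np.round(P,1).tolist(),np.mean(P,0))
for i in range(4):
    e=P[i]-P[i-1];print(np.linalg.norm(e).round(1),np.degrees(np.arctan2(e[1],e[0])).round(1))
print(onz(c,(275+280/6-.4,140+315/6-.4),144,T))
E
```

```text
[[511.9, 186.0, 140.0], [513.0, 212.2, 140.0], [538.9, 211.3, 140.0], [538.3, 184.5, 140.0]] [525.5416708  198.51658765 140.        ]
26.4 176.8
26.2 87.6
25.9 -2.0
26.8 -91.2
[525.79478366 198.42666951 144.        ]
```

The head's yaw is about -2.2° and its centre is (525.6, 198), which fits the sizes given. I'll roll 16° and descend to TCP z of about 105 (grasp at gauge z of about 85).

Emit:
carry_out --gripper '[0,0,0,0,0,0,0,0,0,0]' --pt "0 0 0" --pt "0 0 0" --pt "0.02 0.6 0.05" --pt "0 0.8 0" --pt "0 0.8 0" --pt "0 0.8 0" --pt "0 0.8 0" --pt "0 0.6 0" --pt "0 0.5 0" --pt "0 0 0" --roll '[-0.133,-0.133,0,0,0,0,0,0,0,0]'

```text
t: 3.82
tool_pos: [524.2, 199.2, 104.7]
tcp_rot: [0.707, -0.014, 0.013, -0.707]
wrist_force: [-0.3, -0.3, 0.3]
finger_gap: 1.0
```

```bash
python3 - <<'E'
from h import *
from bench import env
s=env.state(); c=env.capture("wrist"); pickle.dump((s,c),open("c2.pkl","wb"))
print(s["t"],s["tool_pos"],R.from_quat(s["tcp_rot"]).as_matrix().round(3).tolist(),s["wrist_force"])
cv2.imwrite("pics/w2.png",c["pixels"][:,:,::-1])
E
```

```text
3.825 [524.22889503 199.15413864 104.6572643 ] [[0.999, -0.001, 0.039], [-0.039, -0.0, 0.999], [-0.001, -1.0, -0.001]] [-0.34700343 -0.33398597  0.28904009]
```

View pics/w2.png

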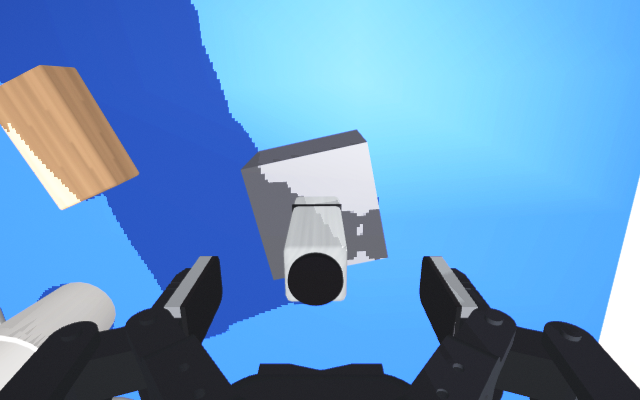

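The head is square between the jaws, with the cap at (315,279), about 1.3 mm off centre. I'll nudge over and close.

Emit:
carry_out --gripper '[0,255,255,255,255,255,255,255]' --pt "0.03 0 -0.05" --pt "0 0 0" --pt "0 0 0" --pt "0 0 0" --pt "0 0 0" --pt "0 0 0" --pt "0 0 0" --pt "0 0 0" --roll '[0,0,0,0,0,0,0,0]' --newtons 30

```text
t: 4.88
tool_pos: [525.7, 198.0, 105.7]
tcp_rot: [-0.707, 0.013, -0.014, 0.707]
wrist_force: [-0.5, -0.7, 5.8]
finger_gap: 0.314
```

```bash
python3 - <<'E'
from h import *
from bench import env
s=env.state(); c=env.capture("wrist"); pickle.dump((s,c),open("c3.pkl","wb"))
print(s["t"],s["tool_pos"],s["wrist_force"],s["finger_gap"])
cv2.imwrite("pics/w3.png",c["pixels"][:,:,::-1])
print(onz(c,(315,279),144,toolT(s)))
E
```

```text
4.875 [525.65678351 197.95359309 105.7168141 ] [-0.52067979 -0.68673694  5.81066704] 0.3137115846333698
[527.80251138 196.64140668 144.        ]
```

View pics/w3.png

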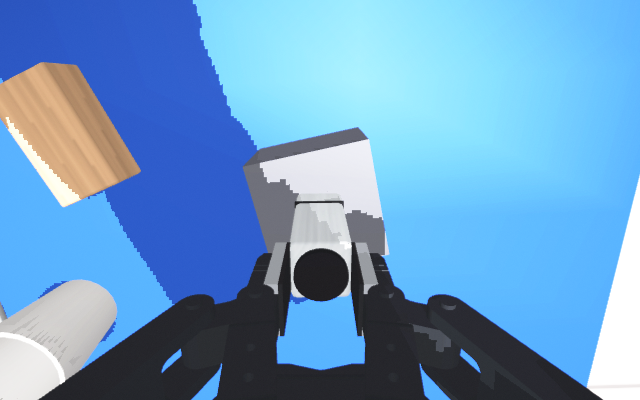

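Gripped: the opening of 0.314 is about 27 mm, which suits the 28 mm head. Lifting 75 mm.

Emit:
carry_out --gripper '[255,255,255,255,255,255,255]' --pt "0 -0.4 0" --pt "0 -0.6 0" --pt "0 -0.8 0" --pt "0 -0.8 0" --pt "0 -0.4 0" --pt "0 0 0" --pt "0 0 0" --roll '[0,0,0,0,0,0,0]'

```text
t: 5.8
tool_pos: [525.2, 197.9, 179.9]
tcp_rot: [0.707, -0.014, 0.013, -0.707]
wrist_force: [-0.4, -0.6, -1.8]
finger_gap: 0.315
```

```bash
python3 - <<'E'
from h import *
from bench import env
s=env.state(); c=env.capture("wrist");S=env.capture("scene"); pickle.dump((s,c,S),open("c4.pkl","wb"))
print(s["t"],s["tool_pos"],s["wrist_force"],s["finger_gap"])
a=c["pixels"][120:360,220:420]; b=cv2.resize(S["pixels"][140:290,380:480],None,fx=3,fy=3,interpolation=2)
im=np.zeros((480,720,3),np.uint8); im[:480,:400]=cv2.resize(a,None,fx=2,fy=2); im[:450,410:710]=b
cv2.imwrite("pics/w4.png",im[:,:,::-1])
E
```

```text
5.8 [525.23087653 197.87059275 179.88137809] [-0.37668764 -0.58032656 -1.78566388] 0.315468055818767
```

View pics/w4.png

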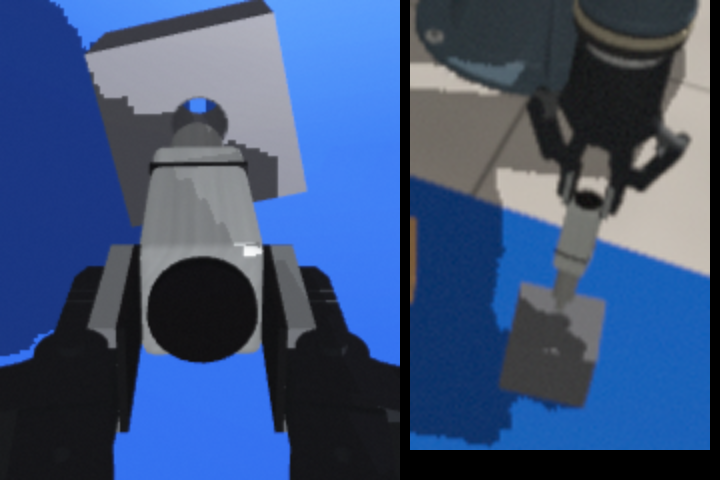

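Lifted clear: the wrist carries about 1.8 N, the hole is visible, and the tip is about 16 mm above the block top. Next I'll lower the nose beyond the holder's far face, turned square to that face. Drawing back toward the robot against the block's top edge will pivot the gauge about 20° in the pads.

Emit:
carry_out --gripper '[255,255,255,255,255,255,255,255,255]' --pt "0 0 0" --pt "0 0 0" --pt "0.85 0 0" --pt "0.85 0 0" --pt "0.85 0 0" --pt "0 0.6 0" --pt "0 0.8 0" --pt "0 0.77 0" --pt "0 0 0" --roll '[-0.1,-0.1,0,0,0,0,0,0,0]' --newtons 20

```text
t: 7.02
tool_pos: [586.4, 208.3, 124.2]
tcp_rot: [0.705, 0.059, -0.062, -0.704]
wrist_force: [-0.3, 1.3, -1.2]
finger_gap: 0.313
```

Emit:
carry_out --gripper '[255,255,255,255,255]' --pt "-0.2 0 0" --pt "-0.2 0 0" --pt "-0.16 0 0" --pt "0 0 0" --pt "0 0 0" --roll '[0,0,0,0,0]'

```text
t: 7.65
tool_pos: [574.7, 206.5, 126.4]
tcp_rot: [-0.705, -0.061, 0.06, 0.705]
wrist_force: [0.3, 0.1, -1.9]
finger_gap: 0.311
```

```bash
python3 - <<'E'
from h import *
from bench import env
s=env.state(); c=env.capture("wrist");S=env.capture("scene"); pickle.dump((s,c,S),open("c5.pkl","wb"))
print(s["t"],s["tool_pos"],s["wrist_force"],s["moment"],s["finger_gap"])
a=c["pixels"][120:360,220:420]; b=cv2.resize(S["pixels"][140:290,380:480],None,fx=3,fy=3,interpolation=2)
im=np.zeros((480,720,3),np.uint8); im[:480,:400]=cv2.resize(a,None,fx=2,fy=2); im[:450,410:710]=b
cv2.imwrite("pics/w5.png",im[:,:,::-1])
E
```

```text
7.65 [574.66296517 206.45589109 126.39947634] [ 0.25811748  0.05610628 -1.89339487] [-0.01420503 -0.01357909  0.00746143] 0.3110465012102081
```

View pics/w5.png

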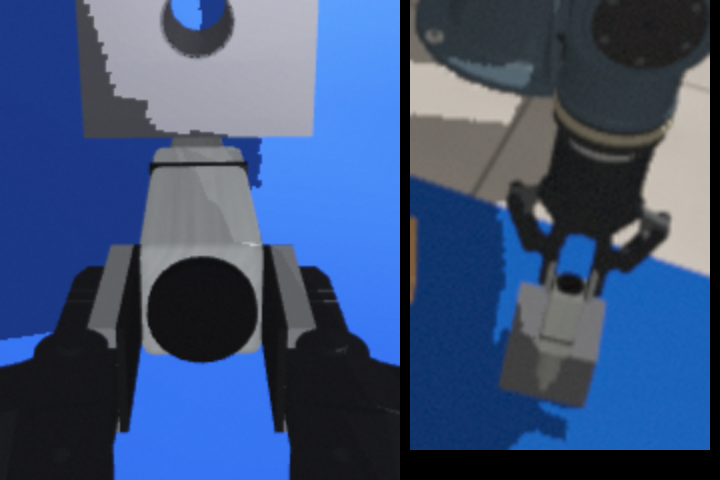

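The far face is square to the gauge, with the edge at image row about 188. There is no contact force yet. I'll work out the travel from the edge ray.

```bash
python3 - <<'E'
from h import *
s,c,S=pickle.load(open("c5.pkl","rb"));T=toolT(s);Ti=np.linalg.inv(T)
L=lambda uv,z:(Ti@np.append(onz(c,uv,z,T),1))[:3].round(1)
print("edge",L((290,187.5),65),L((350,187.5),65))
print("hole c",L((220+197/2,120+14/2),65))
# cap centre, cap at z
print("cap",L((321,274.5),s["tool_pos"][2]+5+119-85.7))
print("line60 far side", L((319,202),s["tool_pos"][2]+5+60-85.7))
E
```

```text
edge [ -9.4  61.4 -19.9] [-9.4 61.4 22.1]
hole c [-51.2  61.4   0.1]
cap [  0.2 -38.3   1.5]
line60 far side [-12.6  20.7   0.5]
```

Emit:
carry_out --gripper '[255,255,255,255,255,255]' --pt "-0.1 0 0" --pt "-0.1 0 0" --pt "-0.1 0 0" --pt "-0.1 0 0" --pt "0 0 0" --pt "0 0 0" --roll '[0,0,0,0,0,0]'

```text
t: 8.5
tool_pos: [564.7, 204.7, 126.3]
tcp_rot: [0.705, 0.06, -0.06, -0.705]
wrist_force: [2.2, 0.0, 0.4]
finger_gap: 0.318
```

```bash
cat > look.py <<'E'
from h import *
from bench import env
import sys
n=sys.argv[1]
s=env.state(); c=env.capture("wrist");S=env.capture("scene"); pickle.dump((s,c,S),open(f"c{n}.pkl","wb"))
print(s["t"],s["tool_pos"],s["wrist_force"],s["moment"],s["finger_gap"])
x0,y0=(int(v) for v in (sys.argv[2:4] or (380,140)))
a=c["pixels"][120:360,220:420]; b=cv2.resize(S["pixels"][y0:y0+150,x0:x0+100],None,fx=3,fy=3,interpolation=2)
im=np.zeros((480,720,3),np.uint8); im[:480,:400]=cv2.resize(a,None,fx=2,fy=2); im[:450,410:710]=b
cv2.imwrite(f"pics/w{n}.png",im[:,:,::-1])
E
python3 look.py 6
```

```text
8.5 [564.70365761 204.71993098 126.33887281] [2.20513081 0.0159498  0.37944852] [ 5.37520505e-02 -7.43139724e-01  3.74189116e-04] 0.31800365061132446
```

View pics/w6.png

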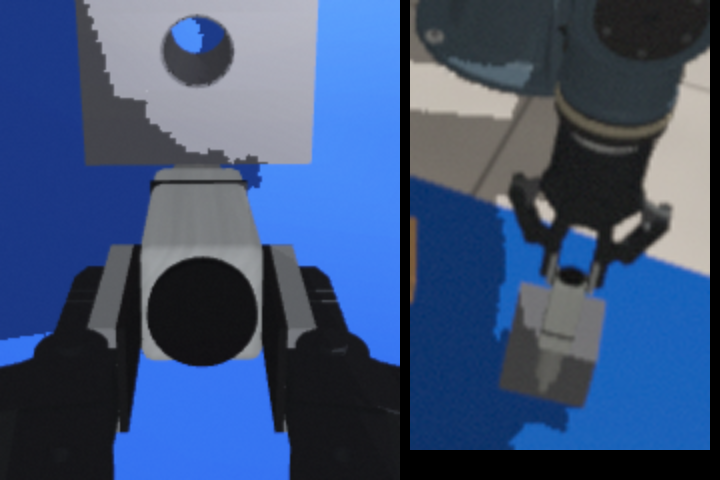

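The gauge is pivoting: the black line moved from row 164 to 183 in the crop, with about 2.2 N at the edge. Continuing.

Emit:
carry_out --gripper '[255,255,255,255,255,255,255]' --pt "-0.1 0 0" --pt "-0.1 0 0" --pt "-0.1 0 0" --pt "-0.1 0 0" --pt "-0.16 0 0" --pt "0 0 0" --pt "0 0 0" --roll '[0,0,0,0,0,0,0]'

```text
t: 9.48
tool_pos: [550.8, 202.4, 126.3]
tcp_rot: [-0.705, -0.06, 0.061, 0.705]
wrist_force: [1.9, -0.5, -0.9]
finger_gap: 0.315
```

```bash
python3 look.py 7
```

```text
9.475 [550.80989274 202.36228313 126.29050713] [ 1.87840899 -0.4557256  -0.86262668] [-0.03157667 -0.6030494  -0.06745472] 0.31479164624987954
```

View pics/w7.png

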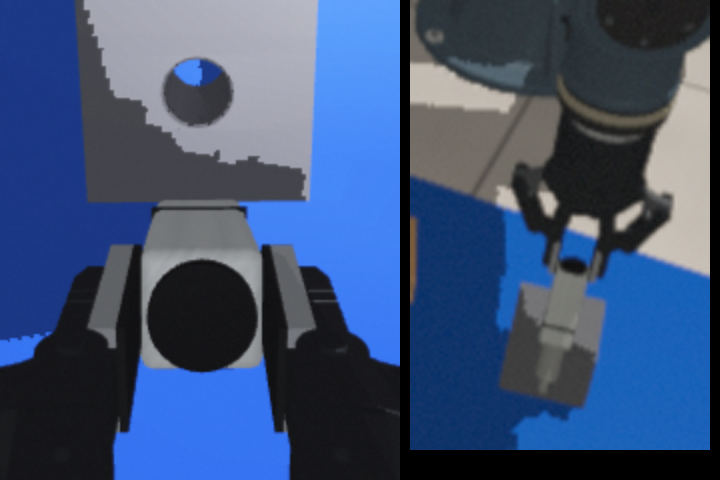

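```bash
cat > tilt.py <<'E'
from h import *
from scipy.optimize import least_squares
def vpred(c,th,x0,y0,pt,s=85.7):
    gx,gz=pt  # gauge x (tool x dir when upright), z up
    dz=gz-s
    # tilt: top toward -x : up axis = (-sin, -cos) in tool (x,y)
    x=x0+gx*np.cos(th)-dz*np.sin(th); y=y0-5-dz*np.cos(th)-gx*np.sin(th)
    return proj(c,(x,y,1.0),np.eye(4))[1]
def fit(c,obs,free=3):
    f=lambda q:[vpred(c,q[0],q[1],q[2],p)-v for p,v in obs]+[q[1]/2,q[2]/2]
    r=least_squares(f,[0.1,0,0]); return np.degrees(r.x[0]),r.x[1:],np.array(r.fun).round(2)
E
python3 - <<'E'
from tilt import *
for n,line,top,cap in((5,164,243,308),(6,183,244,311),(7,209,247,314)):
    d=pickle.load(open(f"c{n}.pkl","rb"));c=d[1]
    im=c["pixels"][:,310:330].astype(int).mean(2).mean(1)
    if n in(5,7):
        a=cv2.resize(c["pixels"][190:320,260:380],None,fx=5,fy=4.6,interpolation=2)
        cv2.imwrite(f"pics/z{n}.png",a[:,:,::-1])
    print(n,im[180:310:1].round().astype(int).tolist())
    print(fit(c,[((-14,60),120+line/2),((-14,115),120+top/2),((0,119),120+cap/2)]))
E
```

```text
5 [164, 163, 163, 163, 163, 144, 112, 76, 77, 88, 90, 90, 89, 111, 134, 135, 135, 133, 132, 131, 130, 39, 24, 121, 136, 136, 135, 135, 134, 134, 134, 134, 134, 134, 134, 133, 133, 133, 133, 133, 131, 130, 129, 128, 128, 128, 129, 129, 128, 128, 128, 128, 129, 129, 129, 129, 128, 129, 129, 129, 129, 133, 138, 144, 151, 153, 153, 154, 105, 44, 19, 16, 16, 18, 18, 19, 19, 18, 18, 19, 18, 19, 18, 19, 19, 19, 19, 18, 18, 18, 18, 18, 18, 18, 18, 18, 18, 18, 18, 18, 18, 18, 18, 18, 18, 18, 18, 18, 18, 18, 18, 18, 17, 18, 18, 18, 18, 18, 18, 19, 54, 125, 138, 139, 139, 138, 139, 138, 139, 139]
(np.float64(1.0641047516116546), array([0.98989342, 0.17957698]), array([-0.12, -0.55,  0.55,  0.49,  0.09]))
6 [164, 163, 163, 163, 162, 162, 162, 162, 162, 162, 161, 161, 158, 149, 145, 124, 93, 73, 70, 70, 70, 71, 83, 87, 110, 121, 122, 122, 122, 122, 36, 42, 117, 123, 123, 123, 123, 123, 123, 124, 123, 124, 124, 124, 124, 124, 124, 124, 124, 124, 124, 124, 124, 124, 125, 125, 125, 125, 125, 125, 125, 125, 131, 138, 146, 151, 153, 154, 123, 58, 23, 16, 18, 18, 19, 19, 19, 18, 19, 19, 19, 19, 19, 19,
[... 284 characters left out ...]
8,  2.01, -0.69]))
7 [76, 93, 122, 149, 165, 164, 163, 163, 162, 162, 162, 162, 162, 158, 157, 146, 116, 85, 72, 71, 75, 71, 71, 70, 70, 70, 70, 70, 70, 71, 71, 70, 71, 70, 70, 70, 70, 70, 70, 72, 113, 116, 116, 68, 45, 112, 118, 117, 118, 118, 118, 118, 118, 118, 119, 118, 119, 119, 119, 119, 119, 119, 119, 119, 127, 137, 146, 151, 155, 143, 76, 29, 20, 22, 23, 23, 23, 23, 23, 23, 22, 23, 23, 23, 23, 22, 22, 22, 22, 22, 22, 22, 22, 22, 22, 22, 22, 21, 21, 21, 21, 21, 21, 21, 21, 21, 21, 21, 21, 21, 21, 21, 21, 21, 21, 20, 21, 21, 21, 20, 21, 20, 21, 20, 31, 70, 133, 138, 138, 138]
(np.float64(13.960425436340708), array([ 8.19993154, -3.34973481]), array([-0.75, -0.7 ,  0.28,  4.1 , -1.67]))
```

View pics/z5.png

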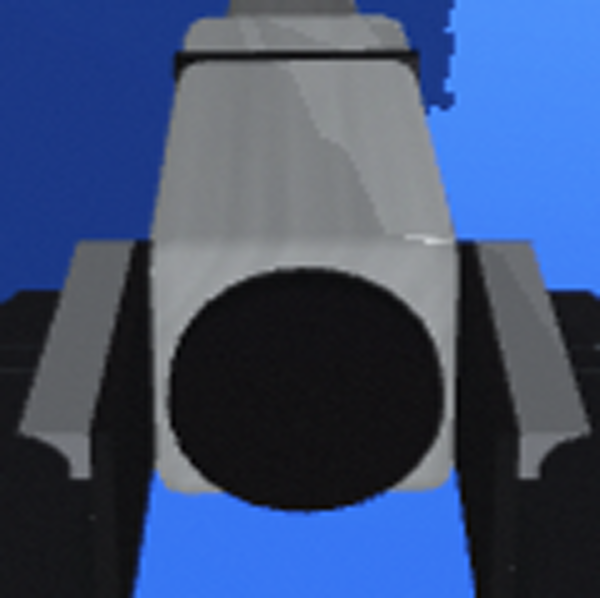

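View pics/z7.png

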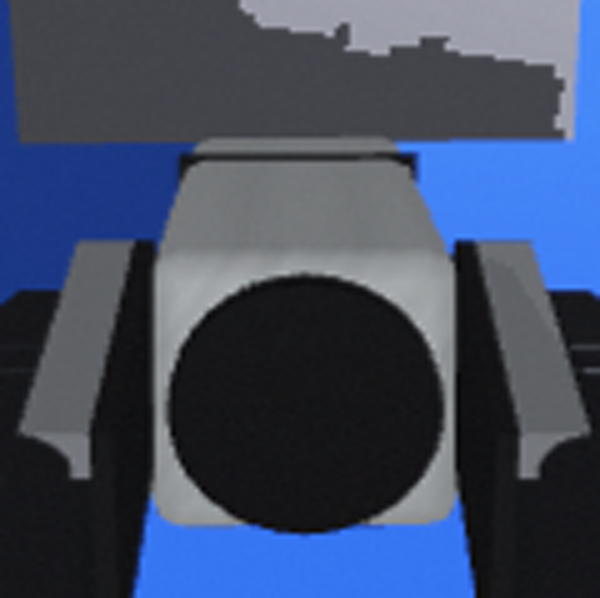

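```bash
cat > tilt.py <<'E'
from h import *
from scipy.optimize import least_squares
PTS=[(-14,60),(-14,40),(-14,115),(14,115)]
def xy(q,pt,s=85.7):
    th,x0,y0=q; gx,gz=pt; dz=gz-s
    return x0+gx*np.cos(th)-dz*np.sin(th), y0-5-dz*np.cos(th)-gx*np.sin(th)
def fit(c,vs,lw=None,sig=1e3,off=None):
    off=np.zeros(4) if off is None else off
    def f(q):
        r=[proj(c,(*xy(q,p),1.0),np.eye(4))[1]-v-o for p,v,o in zip(PTS,vs,off) if v is not None]
        if lw:
            x,y=xy(q,PTS[0]); r.append(.5*(proj(c,(x,y,15.),np.eye(4))[0]-proj(c,(x,y,-13.),np.eye(4))[0]-lw))
        return r+[q[1]/sig,q[2]/sig]
    r=least_squares(f,[0.1,0,0]); return np.degrees(r.x[0]).round(2),r.x[1:].round(2),np.array(r.fun).round(2)
E
python3 - <<'E'
from tilt import *
z=lambda v:190+v/4.6-.4
c=pickle.load(open("c5.pkl","rb"))[1]
O={5:([57,15,243,492],48.2),7:([160,137,250,525],47.)}
off=None
for n in(5,7):
    v=[z(a) for a in O[n][0]]
    print(n,fit(c,v),fit(c,v,O[n][1]))
    if n==5: off=np.array([proj(c,(*xy((0,0,0),p),1.0),np.eye(4))[1] for p in PTS])-v; print(off)
    else: print("calibrated",fit(c,v,None,1e3,off),fit(c,v,None,2.,off))
E
```

```text
5 (np.float64(0.15), array([3.16, 4.54]), array([ 0.42, -0.34, -0.1 ,  0.02,  0.  ,  0.  ])) (np.float64(0.25), array([2.89, 3.94]), array([ 0.37, -0.36, -0.21,  0.19, -0.66,  0.  ,  0.  ]))
[-2.25574874 -3.10179497 -1.98020675 -0.01434101]
7 (np.float64(13.32), array([11.68,  3.46]), array([-0.09,  0.07,  0.02, -0.  ,  0.01,  0.  ])) (np.float64(13.41), array([11.31,  2.76]), array([-0.13,  0.06, -0.13,  0.18, -0.69,  0.01,  0.  ]))
calibrated (np.float64(12.84), array([ 8.34, -0.91]), array([-0.48,  0.39,  0.1 , -0.01,  0.01, -0.  ])) (np.float64(13.03), array([ 7.29, -2.7 ]), array([-0.86,  0.11, -0.54,  0.25,  3.64, -1.35]))
```

By the wrist fit the tilt is 13.2°. The gauge is turning about a point near its top rather than the pad centre, and the edge geometry agrees (23.6 mm of travel predicted, 24.1 moved). About 12 mm more gives about 20°.

Emit:
carry_out --gripper '[255,255,255,255,255,255,255]' --pt "-0.1 0 0" --pt "-0.1 0 0" --pt "-0.1 0 0" --pt "-0.1 0 0" --pt "-0.1 0 0" --pt "0 0 0" --pt "0 0 0" --roll '[0,0,0,0,0,0,0]'

```text
t: 10.45
tool_pos: [538.6, 200.3, 126.3]
tcp_rot: [-0.704, -0.06, 0.06, 0.705]
wrist_force: [2.0, -0.6, -1.3]
finger_gap: 0.315
```

```bash
python3 look.py 8; python3 - <<'E'
from h import *
c=pickle.load(open("c8.pkl","rb"))[1]
cv2.imwrite("pics/z8.png",cv2.resize(c["pixels"][190:320,260:380],None,fx=5,fy=4.6,interpolation=2)[:,:,::-1])
E
```

```text
10.45 [538.56086869 200.25641816 126.34835233] [ 1.9804742  -0.61129165 -1.30986863] [ 0.10926245 -0.52742727 -0.01454429] 0.31480220653738583
```

View pics/z8.png

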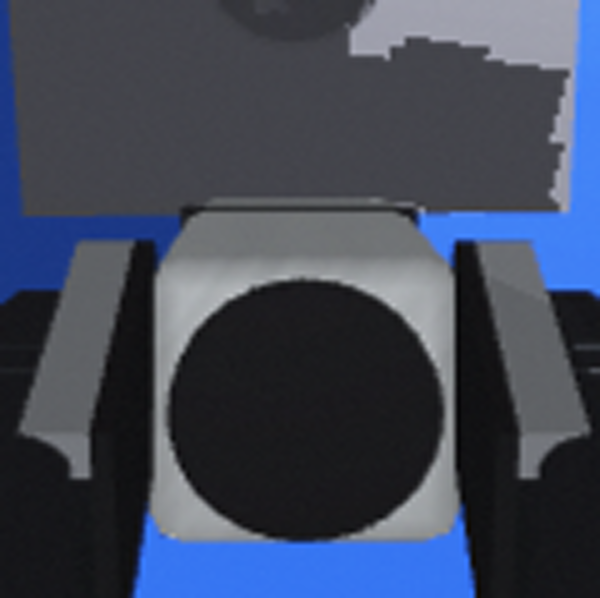

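View pics/w8.png

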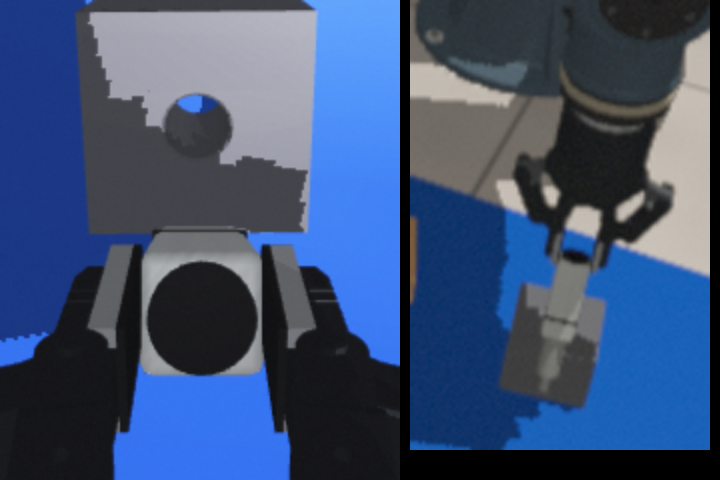

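```bash
python3 - <<'E'
from tilt import *
z=lambda v:190+v/4.6-.4
c=pickle.load(open("c5.pkl","rb"))[1]
v5=[z(a) for a in [57,15,243,492]]
off=np.array([proj(c,(*xy((0,0,0),p),1.0),np.eye(4))[1] for p in PTS])-v5
for vs in([208,199,256,541],[209,None,256,541],[208,199,259,541]):
    v=[None if a is None else z(a) for a in vs]
    for o in(None,off):
        r=fit(c,v,None,1e3,o);print(r, "axis pts z119,z-18:",[np.round(xy((np.radians(r[0]),*r[1]),(0,zz)),1) for zz in(119,-18)])
E
```

```text
(np.float64(19.69), array([14.98,  1.06]), array([ 0.29, -0.23, -0.06,  0.  ,  0.01,  0.  ])) axis pts z119,z-18: [array([  3.8, -35.3]), array([49.9, 93.7])]
(np.float64(19.07), array([11.65, -3.07]), array([-0.09,  0.08,  0.02, -0.  ,  0.01, -0.  ])) axis pts z119,z-18: [array([  0.8, -39.5]), array([45.5, 89.9])]
(np.float64(19.61), array([15.02,  1.17]), array([-0.  , -0.  ,  0.  ,  0.02,  0.  ])) axis pts z119,z-18: [array([  3.8, -35.2]), array([49.8, 93.9])]
(np.float64(19.27), array([11.78, -3.05]), array([-0.  , -0.  ,  0.  ,  0.01, -0.  ])) axis pts z119,z-18: [array([  0.8, -39.5]), array([46. , 89.8])]
(np.float64(19.4), array([15.75,  2.34]), array([ 0.37, -0.3 , -0.08,  0.  ,  0.02,  0.  ])) axis pts z119,z-18: [array([  4.7, -34.1]), array([50.2, 95.2])]
(np.float64(18.78), array([12.37, -1.87]), array([-0.01,  0.01,  0.  , -0.  ,  0.01, -0.  ])) axis pts z119,z-18: [array([  1.6, -38.4]), array([45.8, 91.3])]
```

The tilt is now about 19.3° against the panel's 20°, with the tip near tool (47, 91, 1). I'll firm the grip, back off, lift, and turn to the panel's yaw.

Emit:
carry_out --gripper '[255,255,255,255,255,255,255,255,255,255]' --pt "0 0 0" --pt "0 0 0" --pt "0.2 0 0" --pt "0.2 0 0" --pt "0 -0.5 0" --pt "0 -0.9 0" --pt "0 -0.9 0" --pt "0 -0.9 0" --pt "0 -0.9 0" --pt "0 0 0" --roll '[0,0,0,0,0,0,0,0,0.06,0.06]' --newtons 70

```text
t: 11.8
tool_pos: [549.2, 202.2, 231.4]
tcp_rot: [-0.707, -0.016, 0.014, 0.707]
wrist_force: [-0.1, 0.6, -2.3]
finger_gap: 0.297
```

Emit:
carry_out --gripper '[255,255,255,255,255,255,255,255,255,255]' --pt "-0.09 0 -0.5" --pt "-0.09 0 -0.92" --pt "-0.09 0 -0.92" --pt "-0.09 0 -0.92" --pt "-0.09 0 -0.92" --pt "-0.09 0 -0.92" --pt "-0.09 0 -0.92" --pt "-0.09 0 -0.92" --pt "-0.09 0 -0.92" --pt "-0.09 0 -0.92" --roll '[0,0,0,0,0,0,0,0,0,0]'

```text
t: 13.05
tool_pos: [535.2, -19.8, 228.9]
tcp_rot: [0.707, 0.016, -0.017, -0.707]
wrist_force: [0.3, -0.1, -1.3]
finger_gap: 0.296
```

Emit:
carry_out --gripper '[255,255,255,255,255,255,255,255,255,255,255]' --pt "-0.09 0 -0.92" --pt "-0.09 0 -0.92" --pt "-0.09 0 -0.92" --pt "-0.09 0 -0.92" --pt "-0.09 0 -0.92" --pt "-0.09 0 -0.92" --pt "-0.09 0 -0.92" --pt "-0.09 0 -0.92" --pt "-0.09 0 -0.92" --pt "0 0 -0.6" --pt "0 0 0" --roll '[0,0,0,0,0,0,0,0,0,0,0]'

```text
t: 14.42
tool_pos: [525.4, -241.9, 228.7]
tcp_rot: [-0.707, -0.016, 0.016, 0.707]
wrist_force: [-0.0, 0.2, -1.3]
finger_gap: 0.297
```

```bash
python3 look.py 9 230 130; python3 - <<'E'
from h import *
s,c,S=pickle.load(open("c9.pkl","rb"))
print(R.from_quat(s["tcp_rot"]).as_matrix().round(3).tolist())
cv2.imwrite("pics/f9.png",c["pixels"][:,:,::-1])
cv2.imwrite("pics/z9.png",cv2.resize(c["pixels"][190:320,260:380],None,fx=5,fy=4.6,interpolation=2)[:,:,::-1])
E
```

```text
14.425 [ 525.42548541 -241.87332376  228.65163907] [-0.03947003  0.21251311 -1.32390626] [-0.01557416  0.03927565 -0.02662653] 0.29651788322536216
[[0.999, -0.0, -0.045], [0.045, 0.0, 0.999], [-0.0, -1.0, 0.0]]
```

View pics/f9.png

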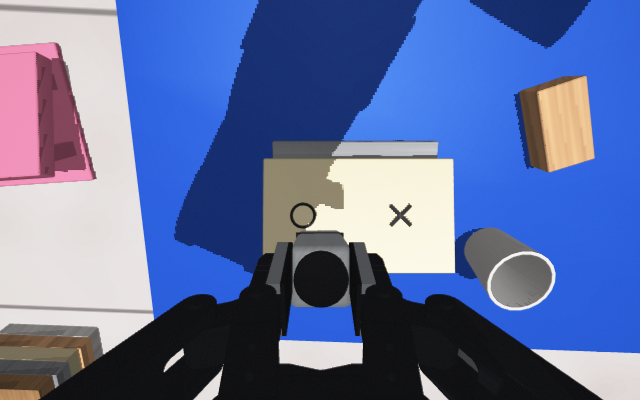

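View pics/z9.png

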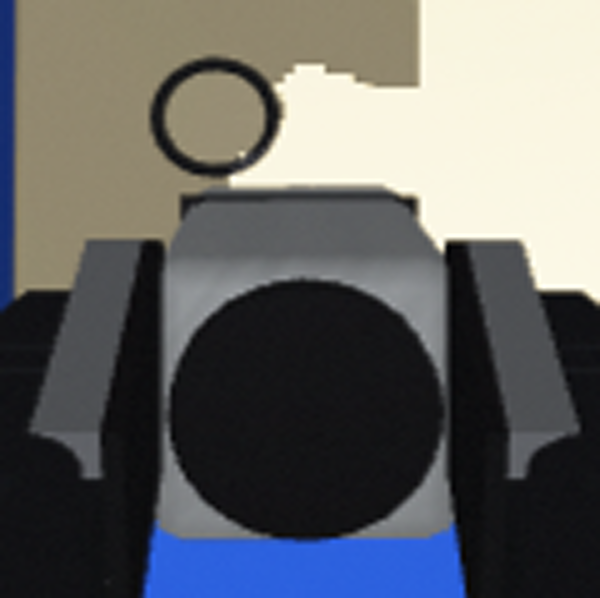

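View pics/w9.png

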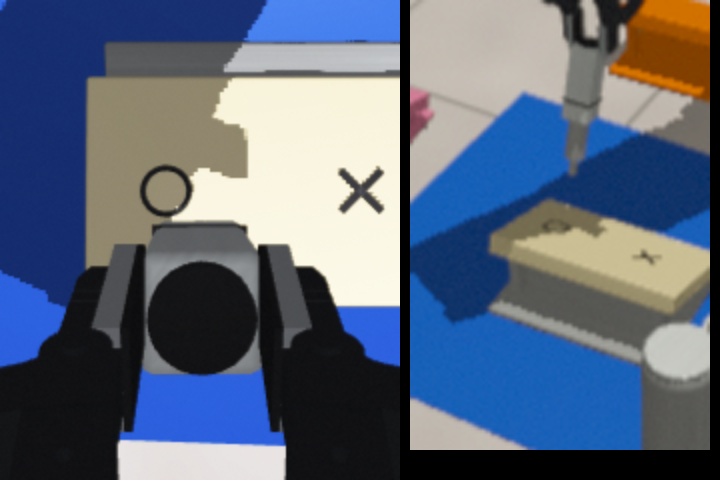

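The wrist view has the ring at (302.5,215) on the left and the cross at (400,215) on the right. The panel's edge is level in the image, so the yaw fits. The scene crop shows the tip hanging above the panel, leaning as wanted. I'll refit the tilt and find the tip and ring.

```bash
python3 - <<'E'
from tilt import *
from bench import env
s,c9,S=pickle.load(open("c9.pkl","rb"));T=toolT(s)
tp=env.capture("top");pickle.dump(tp,open("t9.pkl","wb"))
z=lambda v:190+v/4.6-.4
c=pickle.load(open("c5.pkl","rb"))[1]
v5=[z(a) for a in [57,15,243,492]]
off=np.array([proj(c,(*xy((0,0,0),p),1.0),np.eye(4))[1] for p in PTS])-v5
v=[z(a) for a in [203,188,256,538]]
for o in(None,off):
    r=fit(c9,v,None,1e3,o);q=(np.radians(r[0]),*r[1]);print(r,"tip",np.round(xy(q,(0,-18)),1))
    tw=T@np.array([*xy(q,(0,-18)),1,1]);print("tip world",tw[:3].round(1),"proj scene",proj(S,tw[:3]).round(1),"top",proj(tp,tw[:3]).round(1))
# ring by wrist
g=c9["pixels"][195:235,285:320].astype(int).max(2)<70
n,l,st,ce=cv2.connectedComponentsWithStats(g.astype(np.uint8))
i=1+np.argmax(st[1:,4]);b=st[i];uv=(285+b[0]+(b[2]-1)/2,195+b[1]+(b[3]-1)/2);print(uv,st[i])
print("ring wrist",onz(c9,uv,64,T).round(1),"cross",onz(c9,(400,215),64,T).round(1))
print("ring in scene/top pred", proj(S,onz(c9,uv,64,T)),proj(tp,onz(c9,uv,64,T)))
a=cv2.resize(S["pixels"][150:230,250:330],None,fx=4.8,fy=5,interpolation=2)
b=cv2.resize(tp["pixels"][130:210,290:390],None,fx=4,fy=5,interpolation=2)
cv2.imwrite("pics/st9.png",np.hstack([a,b])[:,:,::-1])
E
```

```text
(np.float64(18.59), array([14.88,  2.43]), array([-0.2 ,  0.16,  0.04, -0.  ,  0.01,  0.  ])) tip [47.9 95.7]
tip world [ 573.2 -238.7  132.9] proj scene [283.7 189.5] top [352.8 155.5]
(np.float64(17.99), array([11.52, -1.81]), array([-0.59,  0.47,  0.12, -0.01,  0.01, -0.  ])) tip [43.5 91.8]
tip world [ 568.9 -238.9  136.8] proj scene [284.3 187.6] top [353.1 156.9]
(np.float64(302.5), np.float64(215.0)) [  5   8  26  25 170]
ring wrist [ 577.1 -256.8   64. ] cross [ 572.5 -155.4   64. ]
ring in scene/top pred [278.76309561 205.80240392] [357.21876649 160.3178129 ]
```

View pics/st9.png

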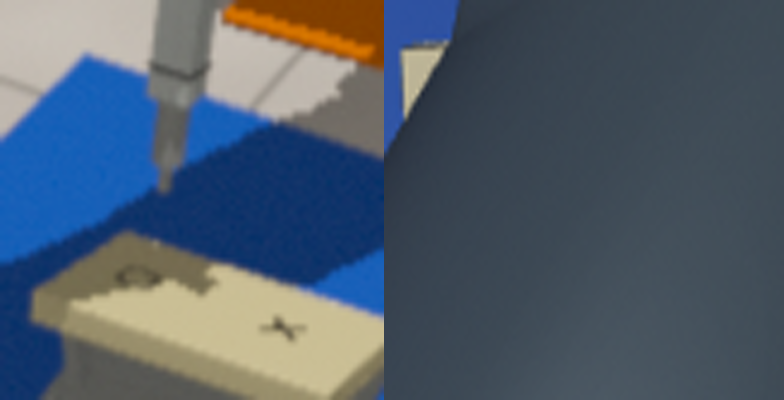

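The scene tip pixel (284,188) matches the prediction, and the ring estimates agree at about (577, -257.5, 64). The tilt refits to about 18.3°. Moving to a hover just off the ring.

Emit:
carry_out --gripper '[255,255,255,255,255,255,255]' --pt "0.05 0 -0.38" --pt "0 0 -0.38" --pt "0 0.6 0" --pt "0 0.8 0" --pt "0 0.5 0" --pt "0 0.2 0" --pt "0 0 0" --roll '[0,0,0,0,0,0,0]'

```text
t: 15.45
tool_pos: [528.0, -260.1, 176.4]
tcp_rot: [0.707, 0.016, -0.016, -0.707]
wrist_force: [1.2, -0.7, -1.9]
finger_gap: 0.298
```

```bash
python3 look.py 10 230 130; python3 - <<'E'
from h import *
s,c,S=pickle.load(open("c10.pkl","rb"));T=toolT(s)
for o in((44.5,92.5,1),(45.5,93.5,1)):
    tw=(T@np.array([*o,1]))[:3];print(tw.round(1),proj(S,tw).round(1), "d",(np.array([577.2,-257.5,64])-tw).round(1))
a=cv2.resize(S["pixels"][160:230,240:330],None,fx=6,fy=6,interpolation=2)
cv2.imwrite("pics/s10.png",a[:,:,::-1])
cv2.imwrite("pics/f10.png",c["pixels"][:,:,::-1])
E
```

```text
15.45 [ 527.96020929 -260.07120573  176.38712462] [ 1.17480857 -0.65405189 -1.87728188] [-0.02519869  0.03845884 -0.0397654 ] 0.2975979335552991
[ 572.4 -257.    83.9] [279.2 199.9] d [  4.8  -0.5 -19.9]
[ 573.4 -257.    82.9] [279.1 200.4] d [  3.8  -0.5 -18.9]
```

View pics/s10.png

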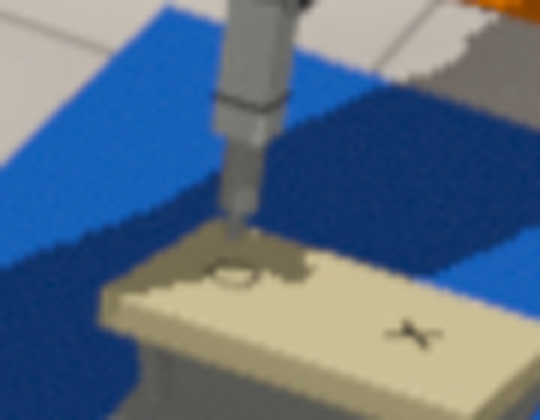

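View pics/f10.png

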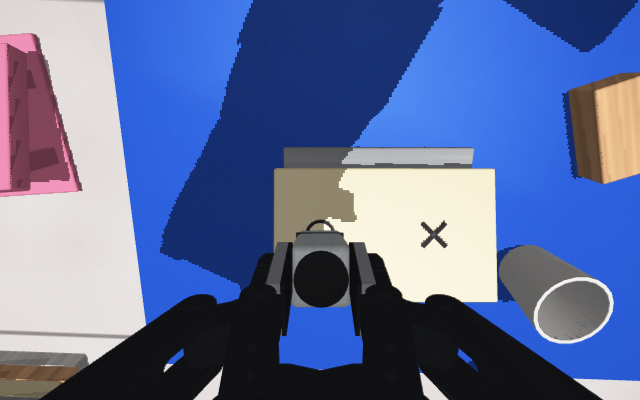

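Tip at scene (279,199.7), just as predicted, and the ring is centred laterally in the wrist view at u=320. About 20 mm remains along the normal, with a shift of about 2 mm down the slope. I'll approach to about 5 mm off.

Emit:
carry_out --gripper '[255,255,255,255,255,255,255]' --pt "0.03 0.15 0" --pt "0.03 0.15 0" --pt "0.03 0.15 0" --pt "0.03 0.15 0" --pt "0 0 0" --pt "0 0 0" --pt "0 0 0" --roll '[0,0,0,0,0,0,0]'

```text
t: 16.42
tool_pos: [531.0, -259.9, 161.4]
tcp_rot: [0.707, 0.016, -0.016, -0.707]
wrist_force: [0.3, 0.4, -1.1]
finger_gap: 0.297
```

```bash
python3 look.py 11 230 130; python3 - <<'E'
from h import *
s,c,S=pickle.load(open("c11.pkl","rb"));T=toolT(s)
tw=(T@np.array([44.5,92.5,1,1]))[:3];print(tw.round(1),proj(S,tw).round(1), "d",(np.array([577.2,-257.5,64])-tw).round(1))
a=cv2.resize(S["pixels"][160:230,240:330],None,fx=6,fy=6,interpolation=2)
cv2.imwrite("pics/s11.png",a[:,:,::-1])
E
```

```text
16.425 [ 530.96987948 -259.87783333  161.41026056] [ 0.34529918  0.3921031  -1.13847472] [0.01001156 0.02728024 0.00228331] 0.29676664689990256
[ 575.4 -256.9   68.9] [279.  204.3] d [ 1.8 -0.6 -4.9]
```

View pics/s11.png

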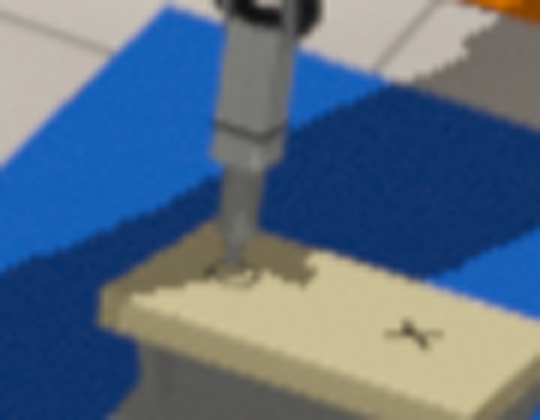

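Emit:
carry_out --gripper '[255,255,255,255,255]' --pt "0.014 0.038 0" --pt "0.014 0.038 0" --pt "0.014 0.038 0" --pt "0.014 0.038 0" --pt "0 0 0" --roll '[0,0,0,0,0]'

```text
t: 17.15
tool_pos: [532.3, -259.8, 157.3]
tcp_rot: [-0.707, -0.016, 0.016, 0.707]
wrist_force: [-0.4, -0.1, -0.7]
finger_gap: 0.292
```

Emit:
carry_out --gripper '[255,255]' --pt "0.014 0.038 0" --pt "0 0 0" --roll '[0,0]'

```text
t: 17.4
tool_pos: [532.7, -259.8, 156.5]
tcp_rot: [-0.707, -0.016, 0.016, 0.707]
wrist_force: [-0.7, -0.6, -1.0]
finger_gap: 0.303
```

Emit:
carry_out --gripper '[255,255]' --pt "0.014 0.038 0" --pt "0 0 0" --roll '[0,0]'

```text
t: 17.65
tool_pos: [533.0, -259.8, 155.6]
tcp_rot: [0.707, 0.016, -0.016, -0.707]
wrist_force: [-0.8, -0.1, 0.8]
finger_gap: 0.3
```

```bash
python3 look.py 12 230 130; python3 - <<'E'
from h import *
s,c,S=pickle.load(open("c12.pkl","rb"));T=toolT(s)
tw=(T@np.array([44.5,92.5,1,1]))[:3];print(tw.round(1),proj(S,tw).round(1), "d",(np.array([577.2,-257.5,64])-tw).round(1))
a=cv2.resize(S["pixels"][160:230,240:330],None,fx=6,fy=6,interpolation=2)
cv2.imwrite("pics/s12.png",a[:,:,::-1])
E
```

```text
17.65 [ 533.04723451 -259.79284805  155.60582015] [-0.81076767 -0.09436239  0.81482241] [-0.00646852  0.17989837  0.00222169] 0.3004376085053343
[ 577.5 -256.8   63.1] [278.7 206.1] d [-0.3 -0.7  0.9]
```

View pics/s12.png

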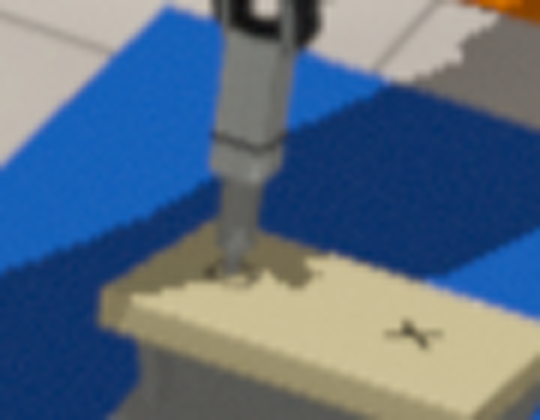

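Contact has just been made: Fz is up about 2 N, Fx is -0.8 and the y moment has jumped, all where expected. Pressing further, 1 mm at a time.

Emit:
carry_out --gripper '[255,255,255,255]' --pt "0.014 0.038 0" --pt "0.014 0.038 0" --pt "0 0 0" --pt "0 0 0" --roll '[0,0,0,0]'

```text
t: 18.25
tool_pos: [533.7, -259.7, 153.7]
tcp_rot: [0.707, 0.016, -0.016, -0.707]
wrist_force: [-0.7, -0.6, 0.7]
finger_gap: 0.299
```

```bash
python3 -c "
from bench import env
s=env.state();print(s['tool_pos'],s['wrist_force'],s['moment'])"
```

```text
[ 533.71616079 -259.7266977   153.67694884] [-0.66584781 -0.60397236  0.67348302] [-0.05157965  0.15965051 -0.02601478]
```

Emit:
carry_out --gripper '[255,255,255,255]' --pt "0.014 0.038 0" --pt "0.014 0.038 0" --pt "0 0 0" --pt "0 0 0" --roll '[0,0,0,0]'

```text
t: 18.75
tool_pos: [534.4, -259.7, 151.8]
tcp_rot: [-0.707, -0.016, 0.016, 0.707]
wrist_force: [-0.9, 0.1, 1.1]
finger_gap: 0.296
```

```bash
python3 look.py 13 230 130; python3 - <<'E'
from h import *
s,c,S=pickle.load(open("c13.pkl","rb"));T=toolT(s)
a=cv2.resize(S["pixels"][160:230,240:330],None,fx=6,fy=6,interpolation=2)
b=cv2.resize(c["pixels"][190:320,260:380],None,fx=5,fy=4.6,interpolation=2)
cv2.imwrite("pics/s13.png",a[:,:,::-1]);cv2.imwrite("pics/z13.png",b[:,:,::-1])
E
```

```text
18.75 [ 534.41361308 -259.70321725  151.76937143] [-0.85998261  0.06289209  1.07515325] [-0.08180743  0.22981527  0.02323507] 0.2960420394482769
```

View pics/s13.png

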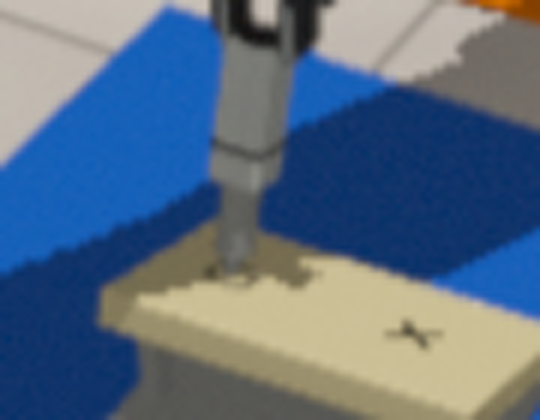

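View pics/z13.png

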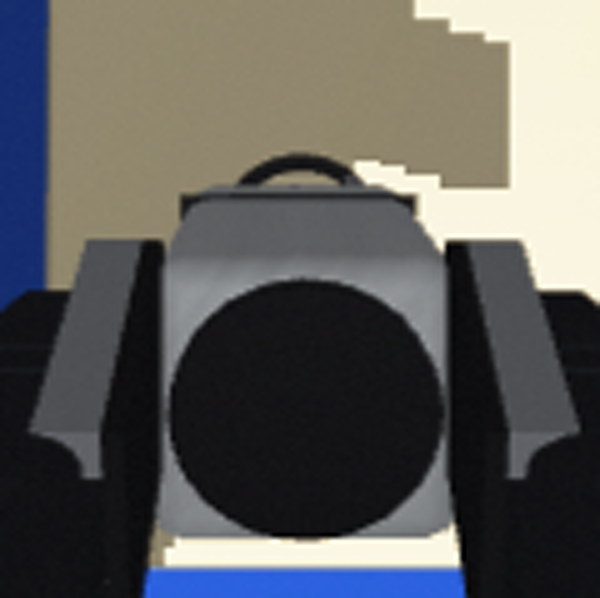

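The tilt is unchanged under load and the tip sits in the ring. The pushed-in depth is now about 4.5 to 6 mm, so I'll go 2 mm more and average the force.

Emit:
carry_out --gripper '[255,255,255,255]' --pt "0.014 0.038 0" --pt "0.014 0.038 0" --pt "0 0 0" --pt "0 0 0" --roll '[0,0,0,0]'

```text
t: 19.35
tool_pos: [535.1, -259.6, 149.9]
tcp_rot: [-0.707, -0.016, 0.016, 0.707]
wrist_force: [-1.2, -0.6, 2.1]
finger_gap: 0.299
```

```bash
python3 look.py 14 230 130; python3 - <<'E'
from h import *
from bench import env
F=[];M=[];P=[]
for i in range(20):
    env.capture("top" if i%2 else "wrist"); s=env.state();F.append(s["wrist_force"]);M.append(s["moment"]);P.append(s["tool_pos"])
print(s["t"],np.mean(F,0),np.std(F,0)/4.4,np.mean(M,0),np.mean(P,0),np.ptp(P,0))
s,c,S=pickle.load(open("c14.pkl","rb"));
S=env.capture("scene")
cv2.imwrite("pics/s14.png",cv2.resize(S["pixels"][160:230,240:330],None,fx=8,fy=8,interpolation=2)[:,:,::-1])
c=env.capture("wrist");cv2.imwrite("pics/f14.png",c["pixels"][:,:,::-1])
T=toolT(env.state())
for v in(44.5,): 
    tw=(T@np.array([44.5,92.5,1,1]))[:3]; n=np.array([-.342,-.0155,.94]); d=tw-[577.2,-257.5,64]; h=d@n; print("pushed est",-h,"lateral",(d-h*n).round(1))
E
```

```text
19.35 [ 535.1343561  -259.64814989  149.88391299] [-1.24111144 -0.59521992  2.13598442] [-0.11946741  0.29821053 -0.00698279] 0.29872137106951474
20.45 [-1.19618553 -0.43199151  1.68055036] [0.09665352 0.10785511 0.12111653] [-0.11529704  0.28281258 -0.02524163] [ 535.12870489 -259.65861125  149.86473699] [0.07258806 0.04772905 0.05540205]
pushed est 7.05945087196084 lateral [-0.1  0.7 -0. ]
```

View pics/s14.png

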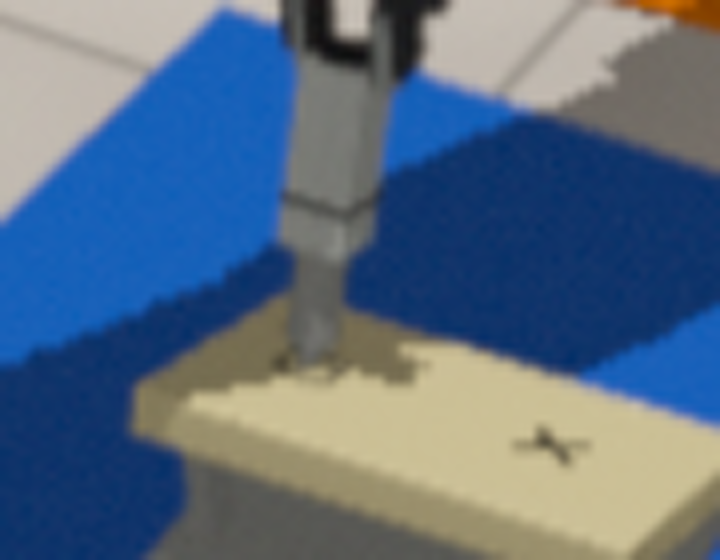

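View pics/f14.png

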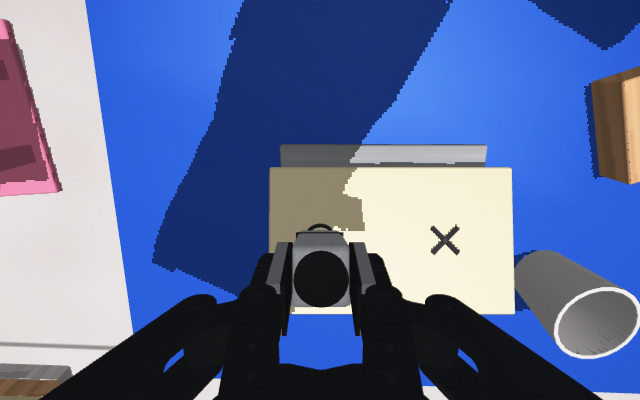

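The averaged force is about 3.5 N, which means about 8 mm pushed in. Geometry says 7.1 mm, with a lateral miss under 1 mm. I'll ease back 1 mm to centre it in the window.

Emit:
carry_out --gripper '[255,255,255,255]' --pt "-0.014 -0.038 0" --pt "0 0 0" --pt "0 0 0" --pt "0 0 0" --roll '[0,0,0,0]'

```text
t: 21.05
tool_pos: [534.8, -259.7, 150.8]
tcp_rot: [0.707, 0.016, -0.016, -0.707]
wrist_force: [-1.0, 0.3, 1.8]
finger_gap: 0.297
```

```bash
python3 - <<'E'
from h import *
from bench import env
F=[];P=[]
for i in range(20):
    c=env.capture("wrist"); s=env.state();F.append(s["wrist_force"]);P.append(s["tool_pos"])
print(s["t"],np.mean(F,0),np.mean(P,0),np.ptp(P,0),s["finger_gap"])
f=np.mean(F,0)+[0,0,1.86];print("contact",np.linalg.norm(f),f@[-.342,-.0155,.94])
cv2.imwrite("pics/z15.png",cv2.resize(c["pixels"][190:320,260:380],None,fx=5,fy=4.6,interpolation=2)[:,:,::-1])
E
```

```text
22.05 [-1.08291996 -0.33698334  1.1766909 ] [ 534.77718887 -259.66957545  150.80223593] [0.0581322  0.04848597 0.06655694] 0.2958748326770257
contact 3.2415683012609717 3.2300713170046054
```

View pics/z15.png

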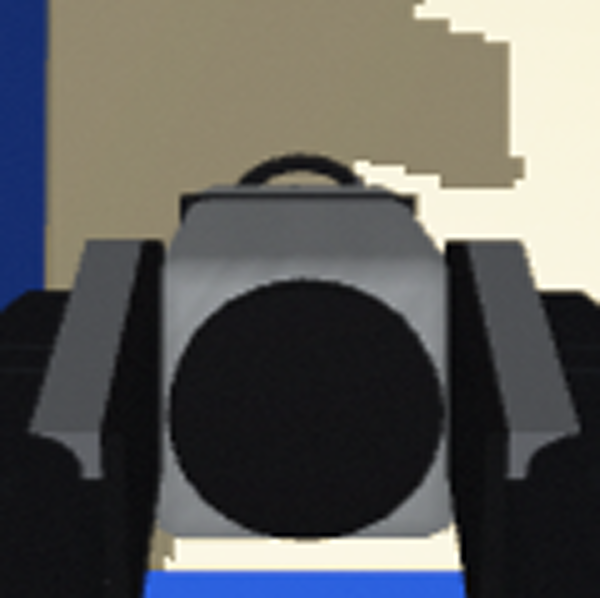

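The contact force is 3.23 N along the normal, which matches half way in (3.25 N). The grip and tilt are unchanged and the tip is still. Handing in.

```bash
python3 -c "
from bench import env
print(env.job_done()); s=env.state(); print(s['t'],s['tool_pos'],s['wrist_force'],s['finger_gap'])"
```

```text
the job is handed in; nothing more can be done
None
the job is handed in; nothing more can be done
```

I lifted the gauge clear of its holder and pivoted it about 18–19° in the pads against the block's far top edge. I then set the plunger on the ringed spot and handed the job in still gripping at 70 N; no verdict came back.

**Last checks:**
- **Push:** contact force averaged 3.23 N along the panel's normal. That means about 7 mm pushed in by the spring; position alone gives about 6 mm.
- **Position:** the tip was within about 1 mm of the ring's centre by calculation, and the scene picture agreed. Calibration is good to about 2 mm, and the allowance is 8 mm.
- **Squareness:** the lean was about 18–18.6° against the panel's 20°, inside the 8° limit. Nothing had shifted in the grip under load.
- **Steadiness and time:** the tool held still to 0.07 mm, and the clock stood at about 22 s of the 37 s allowed.

**Did not go as expected:**
- The gauge turned about a point near its top instead of the pad centre. It now sits about 12 mm off-centre in the pads, held firmly.
- The lean dropped by about 1° when I tightened the grip.
- The single force readings were noisy, by about 0.6 N, so I relied on averages.

I did not touch the cross, canister, cup, offcut or look-alikes.

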